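# Close the clip-bending die and hold it shut

## Robot

A 6-joint arm with a two-finger parallel gripper is mounted at the origin on the work surface. World frame = base frame: x ahead of the robot, y to its left, z up, the work surface at z = 0. Lengths are in m, angles in rad, forces in N, time in s.
With the tool pointing down it reaches from about 0.325 to 0.775 m from the base axis. Payload 9.3 kg.
Tool frame: the origin (TCP) lies midway between the tips of the shut fingers; the grasp point (between the pads) lies behind it (manip.hold_point_z is the z of the grasp point in the tool frame, in m); z points along the fingers, y is the line along which they close (so a half turn about z gives the same grasp; the last joint's range is limited). The gripper opens to 85 mm and grips with 20 to 120 N. Pads are 22 mm wide; open, the fingers measure 114 mm over their backs; the gripper's body (76 mm by 85 mm) begins 54 mm behind the grasp point. The pads swing forward as they close: fully open they stand 13 mm farther back than shut.
Start: joints at [-1.282, 0.259, 0.021, 1.334, 0, 1.418], TCP at [0.235, -0.497, 0.194] pointing down, gripper open.
Joint ranges: [-3.04, 3.04], [-0.91, 1.82], [-1.04, 1.36], [-1.92, 1.95], [-1.52, 1.45], [-3.14, 3.14]. Speed limits (rad/s): [2.22, 2.22, 2.79, 3.14, 3.14, 3.14].

## Interface

Orientations are given as a unit quaternion [w, x, y, z].
In Python, from bench import manip gives the robot as it stands.
- The arm moves only by the tool play_rows, never from a script. Its argument "series" is a list of rows, each an object of numbers: "claw": the opening, from -1 (shut) to 1 (fully open); "x", "y", "z": the shift along the tool's x, y, z in cm; "ax", "ay", "az": the turn, a rotation vector about the tool's x, y, z in degrees. In form: [{"claw": .., "x": .., "y": .., "z": .., "ax": .., "ay": .., "az": ..}, ...]. A call has 1 to 10 rows; each row shifts and turns the commanded pose from where the row before left it, along the tool's axes as they then stand; what a row does not reach is not made up. A row lasts 1/10 s, in which the tool goes at most 50 mm and 8.59 degrees, less where a joint would pass 70% of its speed; a pose out of reach is approached as far as the arm can. A call with a gripper value outside its range is refused whole. The fingers move at their own pace and stop on an object; the grip force is fixed at half the most. Time passes only in rows, so rows that do not move let the fingers close. It gives the time, the measured TCP pose, the force, the opening and the grip force at its end, in the units of the state.
- manip.observe(): the state, without advancing time (a new reading comes with each control period).
- manip.camera(name): name is "scene" or "top" or "wrist"; returns (picture, depth): 400x640x3 uint8, red, green, blue; 400x640 float32, m along the optical axis (not along the pixel's ray), 0 where there is no reading.
- manip.camera_params(name): a dict with "fx", "fy", "cx", "cy" (pixels), "R" (3x3) and "t" (3): a world point X has camera coordinates R X + t. Camera axes: x right, y down, z forward; pixel columns grow to the right and rows downward; lengths in m; the calibration is good to about 2 mm. A picture is of the moment at which its call begins: read the wrist's pose just before it. camera_params takes no time and is no camera call; for the wrist camera it gives the pose at the moment of the call.
- manip.sign_off(): hands the job in; it is judged then, once.
The state is a dict: "time_s": time; "joint_pos": joint angles; "joint_velocities": joint speeds; "tau": joint torques, N m; "tool_pos": TCP position; "tcp_rot": TCP orientation; "contact_force": force on the tool from outside, world axes, zero at the start; "wrist_torque": the same for the moment, N m; "opening": finger opening in m; "gripper_force": force on a finger pad.
Only numpy, scipy, OpenCV 4.12 (cv2) and the standard library are available. Lean on these libraries where they do the work, as an engineer would, in place of code of your own. Each camera call takes 0.05 s, during which the arm holds its last target. There are 200 camera calls.

## Task

The lower half of the clip-bending die is bolted to the bench with its keeper lever swung shut across it. Swing the lever fully open by its knob, then set the loose upper half squarely over the two dowels (either way round) and press it down against the spring pad until the halves meet face to face. Finish while still holding it pressed shut, so that the screws can go in, with the lever left open and the boot, pliers, rivet tin and hoof pad left where they are.

Things in the scene. Friction and masses are not known exactly. Their poses are not given: they have to be found in the camera images.
- jig: Lower die half, fixed to the bench: dark iron foot plate 150 x 170 x 12 mm carrying a bright steel block 70 (x) x 130 (y) x 33 mm; the block's flat top face is 45 mm above the bench. Two dowels and a sprung pad stand on that face, the lever's hinge post behind it. Origin: on the bench, straight below the centre of the top face; z up.
- dowel_a (a point): Tip of the dowel at the lower half's y = +45 mm, x = 0: upright steel pin, 12 mm diameter, 30 mm tall above the top face (tip 75 mm above the bench), the last 8 mm tapering to 5 mm.
- dowel_b (a point): Tip of the other, equal dowel, at y = -45 mm.
- pad_top (a point): Top centre of the sprung pad, 34 x 54 mm, dark, in the middle of the top face, 8 mm proud of it. It only sinks straight down: starts to give at 7.5 N, flush with the face at 11 N (upper half's weight included). It carries that weight and keeps the halves 8 mm apart until somebody pushes. Counted from the upper half hanging free in the gripper, push until the force has changed by 15 to 20 N.
- jig_face (a point): Centre of the lower half's flat top face, 45 mm above the bench, midway between the dowels; axes as jig. The upper half is home when its origin lies here.
- keeper (a joint): Swing of the keeper lever about its upright hinge, rad. 0 = shut (lever along the lower half's -x, right across the middle of the die); grows anticlockwise seen from above, towards the lower half's -y side; end stop 1.45 = fully open, clear of the die. Starts between 0 and 0.3. Light friction (about 1 N at the knob) keeps it where it is left.
- keeper_knob (a point): Point to grip the knob: on the axis of the upright black cylinder, 18 mm diameter, from 89 to 127 mm above the bench, at the lever's free end, 125 mm from the hinge axis. The point is 109 mm above the bench. The flat steel lever under it is 18 mm wide (24 at the knob), 10 mm thick, its underside 79 mm above the bench, 4 mm over the dowel tips.
- keeper_hinge (a point): On the lever's upright hinge axis, 75 mm from the centre of the die in the lower half's +x direction, 84 mm above the bench; the hinge post is 26 mm in diameter and 91 mm high (97 mm with the nut on top).
- die: Upper die half, loose, 0.36 to 0.54 kg, flat on the bench, right way up: aluminium plate 64 (x) x 120 (y) x 22 mm, two 13.6 mm through holes at y = +-45 mm, x = 0. Black grip bar on its middle, 20 mm thick (x), 52 long (y), 22 to 72 mm above the underside: pinch across x. Origin: centre of the underside, z up. Same either way round.
- boot: Bystander: grey rubber hoof boot, an open round cup 138 mm across and 100 mm high. Origin: centre of its underside.
- pliers: Bystander: steel toe-clipping pliers lying flat, 250 mm long, 20 mm high. Origin: on the bench near the rivet, jaws to +x.
- rivet_tin: Bystander: round open copper tin with rivets, 80 mm across, 45 mm high. Origin: centre of its underside.
- hoof_pad: Bystander: flat brown horn hoof pad, about 115 x 110 x 9 mm. Origin: on its underside, near the centre.
Not all that is in view belongs to the job. There is more than one size of the die; the one meant has the size given above.

How it is judged:
On the way, in this order (a step that is already met when the one before it is completed fails the run):
1. the keeper lever is swung open (value of joint keeper above 1.2 rad), for 0.2 s.
2. the upper half is threaded on both dowels, lever still open (value of joint keeper above 1.2 rad and horizontal distance between die and jig_face below 0.004 m and angle between the y axis of die and the y axis of jig, either way round below 0.06 rad and angle between die's own z axis and vertical below 0.06 rad and z of die in the frame of jig_face below 0.018 m), for 0.1 s.
At the end, for the whole second after the job is handed in: Lever open (over 1.2 rad); upper half on both dowels within 4 mm and 0.06 rad, level within 0.06 rad, faces within 2 mm, bearing on the lower half with over 9 N, fingers still on it (over 4 N), still (under 10 mm/s), through the last second (value of joint keeper above 1.2 rad and horizontal distance between die and jig_face below 0.004 m and angle between the y axis of die and the y axis of jig, either way round below 0.06 rad and angle between die's own z axis and vertical below 0.06 rad and z of die in the frame of jig_face between -0.003 and 0.002 m and contact force between die and jig above 9 N and contact force between the fingers and die above 4 N and linear speed of die below 0.01 m/s); the arm keeps its last pose, push and grip.
It fails at once if the hoof boot is disturbed (moved over 30 mm) (distance of boot from where it was at the start of the episode above 0.03 m).
It fails at once if the pliers is disturbed (moved over 30 mm) (distance of pliers from where it was at the start of the episode above 0.03 m).
It fails at once if the rivet tin is disturbed (moved over 30 mm) (distance of rivet_tin from where it was at the start of the episode above 0.03 m).
It fails at once if the hoof pad is disturbed (moved over 30 mm) (distance of hoof_pad from where it was at the start of the episode above 0.03 m).
It also fails if it takes over 61 s, if anything falls off the work surface, if the arm or the gripper's body presses on something with over 40 N, if the wrist force passes 120 N, or if a joint passes its speed limit or range.

## Working session

There is one attempt and no reset: what is moved stays moved. The work goes in short steps, Python scripts to look and compute and a tool call to move; the robot and the scene stay as the last step left them, time stands still between calls to the robot, and variables do not carry over. Pictures are saved under pics/ and viewed, at most 10 in all, crops included, and the job is handed in when it is done.

Besides the shell and the picture viewer there is one more tool, called after "Request:" as name([rows], argument=value, ...), one row to a line, values as JSON. play_rows: Moves the arm, as the interface text tells. Its arguments: {"type":"object","properties":{"series":{"type":"array","items":{"type":"object","properties":{"claw":{"type":"number"},"x":{"type":"number"},"y":{"type":"number"},"z":{"type":"number"},"ax":{"type":"number"},"ay":{"type":"number"},"az":{"type":"number"}}}}},"required":["series"]}

```bash
mkdir -p pics; ls; cat > h.py <<'E'
import numpy as np, cv2
from bench import manip
def save(n,img): cv2.imwrite('pics/'+n, cv2.cvtColor(img,cv2.COLOR_RGB2BGR))
def shot(n):
    p=manip.camera_params(n); im,d=manip.camera(n); np.savez('%s.npz'%n,im=im,d=d,**{k:np.array(v) for k,v in p.items()}); return im,d,p
def load(n):
    z=np.load('%s.npz'%n); return z['im'],z['d'],z
def plane(p,u,v,z):
    R=np.array(p['R']);t=np.array(p['t']); o=-R.T@t
    r=R.T@np.array([(u-p['cx'])/p['fx'],(v-p['cy'])/p['fy'],1]); return o+r*(z-o[2])/r[2]
def dp(p,d,u,v):
    z=d[v,u]; R=np.array(p['R']);t=np.array(p['t'])
    return R.T@(np.array([(u-p['cx'])/p['fx']*z,(v-p['cy'])/p['fy']*z,z])-t)
def proj(p,X):
    c=np.array(p['R'])@np.array(X)+np.array(p['t']); return [float(p['fx']*c[0]/c[2]+p['cx']),float(p['fy']*c[1]/c[2]+p['cy'])]
def cloud(p,d):
    v,u=np.mgrid[0:400,0:640]; R=np.array(p['R']);t=np.array(p['t'])
    C=np.stack([(u-p['cx'])/p['fx']*d,(v-p['cy'])/p['fy']*d,d],-1); W=(C-t)@R; W[d==0]=np.nan; return W
E
python3 - <<'E'
from h import *
a,_,p=shot('top'); b,_,q=shot('scene'); save('a.png',a); save('b.png',b)
print(p,q,manip.hold_point_z,manip.observe())
E
```

```text
pics
{'fx': 460.5130250480659, 'fy': 460.5130250480659, 'cx': 320.7656450301335, 'cy': 200.79235460361505, 'R': array([[-0.01482917, -0.99985561, -0.00829743],
       [-0.98396179,  0.01606773, -0.1776542 ],
       [ 0.17776187,  0.00552989, -0.98405799]]), 't': array([-4.55561557e-04,  6.00625929e-01,  1.28105473e+00])} {'fx': 373.6011752223852, 'fy': 373.6011752223852, 'cx': 321.54325730658235, 'cy': 194.39454709896503, 'R': array([[ 0.16742287,  0.98586439, -0.0064017 ],
       [ 0.75586836, -0.13252759, -0.64117038],
       [-0.63295545,  0.10250774, -0.76737185]]), 't': array([-0.09028411, -0.35557368,  1.51184737])} -0.0187 {'time_s': 0.1, 'joint_pos': array([-1.28158487e+00,  2.59142003e-01,  2.08678335e-02,  1.33369499e+00,
        2.85555214e-05,  1.41820266e+00]), 'joint_velocities': array([-0.00111702, -0.00310681,  0.0019058 , -0.00021721,  0.00050897,
       -0.00126836]), 'tau': array([ 5.27102093e-03, -5.56693554e+01,  3.45070910e+01,  1.15814642e-02,
       -1.16018541e-04, -2.85113697e-05]), 'tool_pos': array([ 0.23509217, -0.49691728,  0.19303521]), 'tcp_rot': array([-5.86020967e-04,  9.75699919e-01,  2.19110300e-01, -2.57816894e-05]), 'contact_force': array([-0.20128052, -0.2357624 , -0.05895838]), 'wrist_torque': array([-0.02849181,  0.00895873,  0.00459156]), 'gripper_force': 0.0, 'opening': 0.08537452164970445}
```

View pics/a.png

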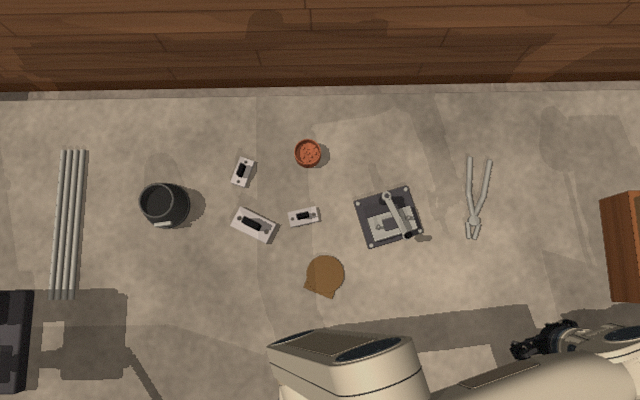

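View pics/b.png

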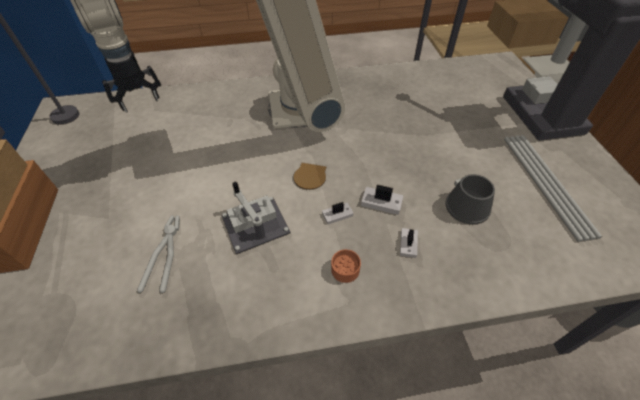

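The top view shows three white plates with black bars: (243,172), (254,224) and (303,216). The jig is at (390,217), hinge nut about (387,195), knob about (408,234). The boot is at (165,205), tin (308,153), pad (325,275) and pliers (477,200). Next I measure plate sizes and make the enlarged crop.

```bash
python3 - <<'E'
from h import *
im,d,p=load('top'); W=cloud(p,d)
s,ds,q=load('scene'); Ws=cloud(q,ds)
for nm,I,C,seeds in (('top',im,W,[(243,172),(254,224),(303,216)]),('scene',s,Ws,[(408,242),(382,198),(338,212)])):
  for (u,v) in seeds:
    sub=np.zeros((400,640),bool); sub[v-28:v+28,u-30:u+30]=1
    hi=(C[...,2]>.012)&(C[...,2]<.032)&sub
    n,l,st,c=cv2.connectedComponentsWithStats(hi.astype(np.uint8))
    k=1+np.argmax(st[1:,4]); P=C[l==k]; x=I[l==k]
    r=cv2.minAreaRect(P[:,:2].astype(np.float32)*1000)
    tall=C[sub&(C[...,2]>.04)&(C[...,2]<.1)]
    print(nm,(u,v),r,'z',np.median(P[:,2]).round(4),'bar',np.median(tall,0).round(3) if len(tall) else None,np.nanmax(tall[:,2]).round(3) if len(tall) else None)
c=cv2.resize(im[140:270,220:440],None,fx=3.6,fy=3.6,interpolation=cv2.INTER_CUBIC); save('c.png',c)
E
```

```text
top (243, 172) ((702.8038940429688, 228.13609313964844), (47.56405258178711, 85.41712188720703), 70.2133560180664) z 0.0164 bar [0.702 0.227 0.052] 0.057
top (254, 224) ((539.522216796875, 192.76043701171875), (120.52899932861328, 63.860897064208984), 62.29429626464844) z 0.0228 bar [0.537 0.191 0.072] 0.08
top (303, 216) ((562.7063598632812, 45.31125259399414), (46.487789154052734, 84.69355010986328), 11.877485275268555) z 0.017 bar [0.562 0.045 0.051] 0.057
scene (408, 242) ((702.5233154296875, 228.0317840576172), (45.66025161743164, 88.59930419921875), 70.04180145263672) z 0.0168 bar [0.706 0.225 0.051] 0.056
scene (382, 198) ((540.4061279296875, 192.42367553710938), (119.72457885742188, 68.96508026123047), 62.63349151611328) z 0.0229 bar [0.545 0.191 0.067] 0.076
scene (338, 212) ((563.3731079101562, 45.317317962646484), (48.581600189208984, 85.35863494873047), 10.402114868164062) z 0.0169 bar [0.567 0.045 0.05 ] 0.056
```

View pics/c.png

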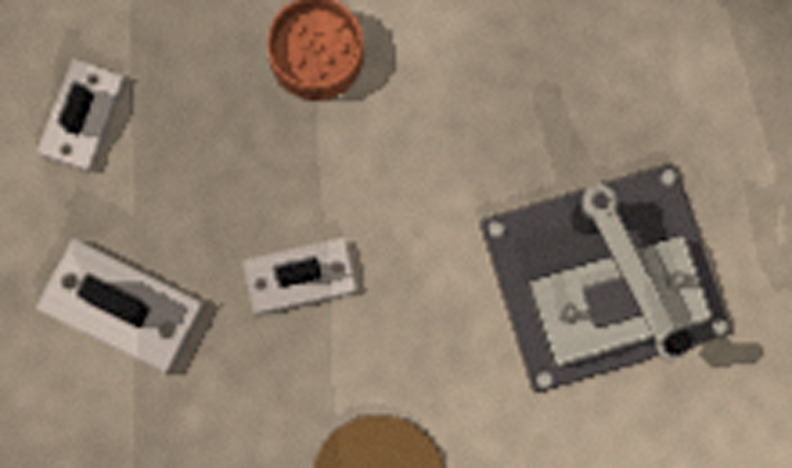

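The crop confirms it: the plate at top (254,224) measures 120 x 64 mm, top at 23 mm, bar top about 72 mm, so it is the die. The other two are 85 x 47 mm, so decoys. In the jig, the lever runs from the hinge (crop 598,200) over the block to the knob (crop 677,342). Next I measure the jig.

```bash
python3 - <<'E'
from h import *
for n,box in (('top',(180,255,345,432)),('scene',(180,252,215,295))):
  im,d,p=load(n); C=cloud(p,d); sub=np.zeros((400,640),bool); sub[box[0]:box[1],box[2]:box[3]]=1
  z=C[...,2]
  def rect(lo,hi):
    m=sub&(z>lo)&(z<hi); P=C[m]; return cv2.minAreaRect(P[:,:2].astype(np.float32)*1000),np.median(P[:,2]).round(4),len(P)
  print(n,'foot',rect(.007,.018)); print('block',rect(.040,.056))
  print('lever',rect(.082,.095)); 
  m=sub&(z>.093); P=C[m]; print(np.c_[np.argwhere(m)[:,::-1],(P*1000).round()][::1].astype(int).tolist())
  m=sub&(z>.08)&(z<.135);P=C[m][:,:2];
E
```

```text
top foot (((561.7821655273438, -211.8465576171875), (247.0414276123047, 218.1065216064453), 87.56034851074219), np.float64(0.0126), 1443)
block (((556.354248046875, -207.5946502685547), (114.89875793457031, 130.2412567138672), 16.057802200317383), np.float64(0.0463), 861)
lever (((550.4356079101562, -219.2310791015625), (149.5701141357422, 25.06296730041504), 24.925235748291016), np.float64(0.0898), 316)
[[383, 192, 616, -186, 94], [388, 192, 615, -200, 95], [385, 193, 612, -191, 99], [386, 193, 611, -193, 100], [387, 193, 612, -196, 97], [384, 194, 608, -187, 101], [385, 194, 609, -190, 99], [386, 194, 609, -193, 98], [387, 194, 609, -196, 98], [388, 194, 609, -199, 97], [389, 194, 609, -202, 95], [384, 195, 606, -188, 99], [385, 195, 606, -190, 99], [386, 195, 605, -193, 102], [387, 195, 606, -196, 98], [388, 195, 605, -198, 102], [389, 195, 607, -202, 93], [384, 196, 604, -188, 95], [385, 196, 604, -191, 94], [386, 196, 602, -192, 102], [387, 196, 603, -196, 97], [389, 196, 604, -202, 93], [382, 197, 601, -182, 93], [386, 197, 599, -192, 103], [387, 197, 601, -196, 94], [384, 198,
[... 5023 characters left out ...]
7, 217, 601, -192, 96], [258, 217, 606, -189, 101], [259, 217, 601, -186, 94], [253, 218, 601, -203, 93], [255, 218, 604, -197, 96], [256, 218, 606, -195, 98], [257, 218, 606, -192, 98], [258, 218, 606, -189, 97], [255, 219, 610, -197, 99], [256, 219, 610, -195, 98], [257, 219, 610, -192, 98], [258, 219, 612, -189, 101], [254, 220, 608, -201, 93], [255, 220, 612, -198, 98], [256, 220, 611, -195, 95], [257, 220, 611, -192, 96], [258, 220, 611, -190, 95], [261, 220, 612, -182, 93], [253, 221, 611, -204, 93], [257, 221, 613, -193, 93], [259, 221, 616, -187, 96], [254, 222, 615, -201, 93], [256, 222, 616, -196, 93], [258, 222, 617, -190, 93], [255, 223, 619, -199, 93], [256, 223, 620, -196, 94]]
```

The two views agree. The knob axis is about (0.4945, -0.245) and the hinge about (0.607, -0.193). The jig yaw is about 15.5 deg and the keeper about 0.16 rad. The tool's x already lies along the lever, so I go above the knob.

Request:
play_rows([
  {"claw": 1,"x": 3.42,"y": -1.17},
  {"claw": 1,"x": 3.42,"y": -1.17},
  {"claw": 1,"x": 3.42,"y": -1.17},
  {"claw": 1,"x": 3.42,"y": -1.17},
  {"claw": 1,"x": 3.42,"y": -1.17},
  {"claw": 1,"x": 3.42,"y": -1.17},
  {"claw": 1,"x": 3.42,"y": -1.17},
  {"claw": 1,"x": 3.42,"y": -1.17},
  {"claw": 1,"x": 3.42,"y": -1.17},
  {"claw": 1,"x": 3.42,"y": -1.17},
])

```text
schema error: expected keys claw, x, y, z, ax, ay, az
```

```bash
python3 - <<'E'
from h import *
a,d,p=shot('wrist'); save('d.png',a); o=manip.observe(); print(o['time_s'],o['tool_pos'],o['tcp_rot'],o['joint_pos'],p)
print(proj(p,[.4945,-.245,.127]),proj(p,[.607,-.193,.097]))
E
```

```text
0.15 [ 0.23509147 -0.49696551  0.19311038] [-5.06182047e-04  9.75701056e-01  2.19105435e-01 -2.46286723e-05] [-1.28160615e+00  2.59078277e-01  2.09708676e-02  1.33370228e+00
  1.99407383e-05  1.41819137e+00] {'fx': 288.5968908768569, 'fy': 288.5968908768569, 'cx': 317.09278299757773, 'cy': 203.46169085115278, 'R': array([[ 4.27646872e-01, -9.03945573e-01, -7.44802969e-04],
       [-8.63893078e-01, -4.08940738e-01,  2.94034391e-01],
       [-2.66095666e-01, -1.25099457e-01, -9.55794550e-01]]), 't': array([-0.549889  , -0.03683206,  0.37956527])}
[102.27448154205163, -395.76624162741405] [93.28892524589227, -672.6317754314377]
```

View pics/d.png

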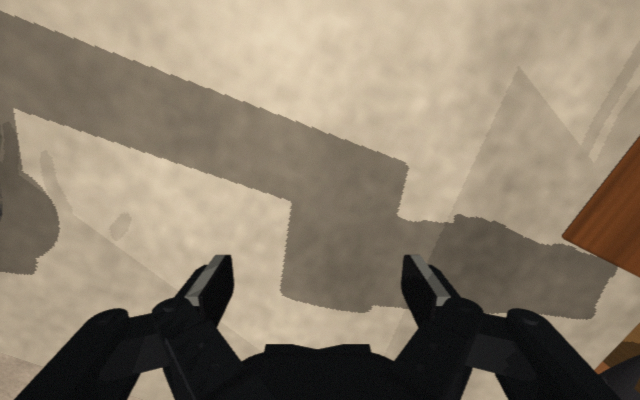

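The move was refused because every key is required. The picture shows only bench, shadows and the open fingers at (210,280) and (430,280). I resend with full rows.

Request:
play_rows([
  {"claw": 1,"x": 3.42,"y": -1.17,"z": 0,"ax": 0,"ay": 0,"az": 0},
  {"claw": 1,"x": 3.42,"y": -1.17,"z": 0,"ax": 0,"ay": 0,"az": 0},
  {"claw": 1,"x": 3.42,"y": -1.17,"z": 0,"ax": 0,"ay": 0,"az": 0},
  {"claw": 1,"x": 3.42,"y": -1.17,"z": 0,"ax": 0,"ay": 0,"az": 0},
  {"claw": 1,"x": 3.42,"y": -1.17,"z": 0,"ax": 0,"ay": 0,"az": 0},
  {"claw": 1,"x": 3.42,"y": -1.17,"z": 0,"ax": 0,"ay": 0,"az": 0},
  {"claw": 1,"x": 3.42,"y": -1.17,"z": 0,"ax": 0,"ay": 0,"az": 0},
  {"claw": 1,"x": 3.42,"y": -1.17,"z": 0,"ax": 0,"ay": 0,"az": 0},
  {"claw": 1,"x": 3.42,"y": -1.17,"z": 0,"ax": 0,"ay": 0,"az": 0},
  {"claw": 1,"x": 3.42,"y": -1.17,"z": 0,"ax": 0,"ay": 0,"az": 0},
])

```text
time_s: 1.15
tool_pos: [0.4951, -0.2439, 0.1934]
tcp_rot: [-0.0, 0.976, 0.219, -0.0]
contact_force: [-0.0, -1.0, -0.2]
opening: 0.0855
gripper_force: 0.0
```

```bash
python3 - <<'E'
from h import *
a,d,p=shot('wrist'); save('e.png',a); o=manip.observe(); print(o['time_s'],o['tool_pos'],o['tcp_rot'],o['joint_pos'])
print(proj(p,[.4945,-.245,.127]),proj(p,[.607,-.193,.097]))
E
```

```text
1.2 [ 0.49792598 -0.24081027  0.19323637] [-7.61875651e-04  9.75457454e-01  2.20185423e-01  7.45228750e-04] [-0.60348717  0.2639148   0.02798041  1.3349709   0.00212871  2.09409601]
[317.50298482880095, 205.12426227005133] [318.78496192092626, 58.636191020847065]
```

View pics/e.png

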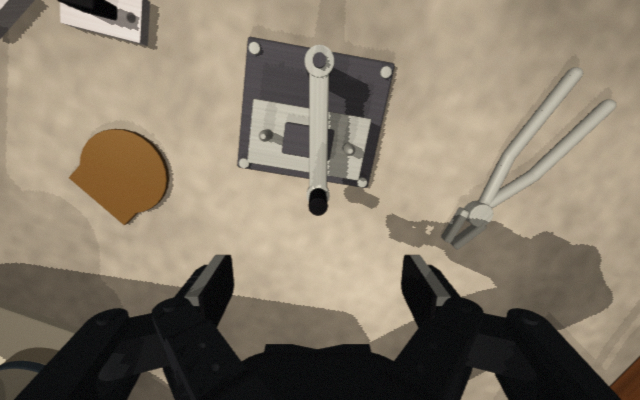

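The wrist view shows the jig, with the knob at about (318,201), the hinge ring at (319,60) and dowels at (266,135) and (350,149). The arm was still settling, so I retake and triangulate the knob, hinge and dowels.

```bash
python3 - <<'E'
from h import *
a,d,p=shot('wrist'); o=manip.observe(); print(o['time_s'],o['tool_pos'],o['tcp_rot'])
C=cloud(p,d)
s=np.zeros((400,640),bool); s[170:230,295:345]=1
P=C[s&(C[...,2]>.115)]; print('knob',P.mean(0),P.min(0),P.max(0))
s=np.zeros((400,640),bool); s[30:95,290:350]=1
P=C[s&(C[...,2]>.094)]; print('hinge',P.mean(0),P.min(0),P.max(0),len(P))
s=np.zeros((400,640),bool); s[100:190,240:390]=1
P=C[s&(C[...,2]>.042)&(C[...,2]<.049)]; print(cv2.minAreaRect(P[:,:2].astype(np.float32)*1000))
for z in (.1,.127):print(plane(p,318,201,z))
E
```

```text
1.25 [ 0.49642417 -0.24239133  0.1931334 ] [-4.89193485e-04  9.75280614e-01  2.20969375e-01  1.41906738e-04]
knob [ 0.49467379 -0.2454965   0.1256551 ] [ 0.48527397 -0.25478243  0.11506445] [ 0.5022665  -0.23737806  0.12839674]
hinge [ 0.60654142 -0.19375018  0.09684254] [ 0.60076734 -0.19959322  0.09409383] [ 0.61246827 -0.18791566  0.09854357] 171
((534.5338745117188, -214.32699584960938), (70.2374267578125, 130.25283813476562), 15.899304389953613)
[ 0.49390493 -0.24398271  0.1       ]
[ 0.50110639 -0.24047964  0.127     ]
```

Request:
play_rows([
  {"claw": 1,"x": 0,"y": 0,"z": 2,"ax": 0,"ay": 0,"az": 0},
  {"claw": 1,"x": 0,"y": 0,"z": 2,"ax": 0,"ay": 0,"az": 0},
  {"claw": 1,"x": 0,"y": 0,"z": 2,"ax": 0,"ay": 0,"az": 0},
  {"claw": 1,"x": 0,"y": 0,"z": 2,"ax": 0,"ay": 0,"az": 0},
  {"claw": 1,"x": 0,"y": 0,"z": 1.8,"ax": 0,"ay": 0,"az": 0},
  {"claw": 1,"x": 0,"y": 0,"z": 0,"ax": 0,"ay": 0,"az": 0},
  {"claw": -1,"x": 0,"y": 0,"z": 0,"ax": 0,"ay": 0,"az": 0},
  {"claw": -1,"x": 0,"y": 0,"z": 0,"ax": 0,"ay": 0,"az": 0},
  {"claw": -1,"x": 0,"y": 0,"z": 0,"ax": 0,"ay": 0,"az": 0},
  {"claw": -1,"x": 0,"y": 0,"z": 0,"ax": 0,"ay": 0,"az": 0},
])

```text
time_s: 2.25
tool_pos: [0.4946, -0.2454, 0.0963]
tcp_rot: [0.0, 0.976, 0.219, 0.0]
contact_force: [0.4, -0.1, -0.6]
opening: 0.0284
gripper_force: 0.0
```

Request:
play_rows([
  {"claw": -1,"x": 0,"y": 0,"z": 0,"ax": 0,"ay": 0,"az": 0},
  {"claw": -1,"x": 0,"y": 0,"z": 0,"ax": 0,"ay": 0,"az": 0},
  {"claw": -1,"x": 0,"y": 0,"z": 0,"ax": 0,"ay": 0,"az": 0},
  {"claw": -1,"x": 0,"y": 0,"z": 0,"ax": 0,"ay": 0,"az": 0},
])

```text
time_s: 2.65
tool_pos: [0.4943, -0.2452, 0.0956]
tcp_rot: [0.0, 0.976, 0.219, -0.0]
contact_force: [0.7, 0.4, -0.0]
opening: 0.0002
gripper_force: 0.0
```

The fingers closed on nothing (opening 0.0002), so I check where the knob is.

```bash
python3 - <<'E'
from h import *
a,d,p=shot('wrist'); b,_,q=shot('scene'); o=manip.observe(); print(o['time_s'],o['tool_pos'],o['opening'],o['contact_force'])
s=cv2.resize(b[150:260,190:310],(640,587),interpolation=cv2.INTER_CUBIC)
save('f.png',np.hstack([cv2.resize(a,(480,300)),cv2.resize(s,(320,300))]))
E
```

```text
2.75 [ 0.49427652 -0.24516058  0.09554304] -0.0002406238998146029 [-0.08424308 -1.39846465  0.24431425]
```

View pics/f.png

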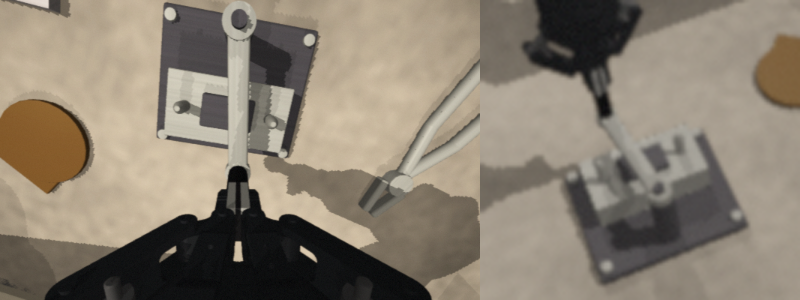

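```bash
python3 - <<'E'
from h import *
a,d,p=load('wrist'); C=cloud(p,d); T=np.array([.4943,-.2452,.0955]); c,s=np.cos(np.radians(25.5)),np.sin(np.radians(25.5))
for v in range(200,330,4):
  w=C[v,317]; q=w-T; print(v,a[v,317],(w*1000).round(0),'tool x,y',(1000*(q[0]*c+q[1]*s)).round(1),(1000*(q[0]*s-q[1]*c)).round(1))
E
```

```text
200 [180 176 161] [ 514. -236.   89.] tool x,y 21.3 0.3
204 [180 177 161] [ 511. -238.   89.] tool x,y 18.4 0.3
208 [182 177 161] [ 509. -239.   90.] tool x,y 16.0 0.3
212 [180 175 160] [ 506. -240.   89.] tool x,y 12.8 0.3
216 [187 182 165] [ 503. -241.   89.] tool x,y 9.9 0.3
220 [132 129 118] [ 501. -242.   89.] tool x,y 7.1 0.3
224 [ 9 11 10] [ 501. -242.   97.] tool x,y 7.4 0.3
228 [9 8 6] [ 502. -242.  106.] tool x,y 8.0 0.3
232 [11  9 10] [ 501. -242.  111.] tool x,y 7.5 0.3
236 [11 10  9] [ 501. -242.  117.] tool x,y 7.2 0.3
240 [9 8 7] [ 501. -242.  123.] tool x,y 7.3 0.3
244 [14 15 16] [nan nan nan] tool x,y nan nan
248 [15 16 17] [ 505. -240.  142.] tool x,y 11.5 0.3
252 [19 18 17] [ 505. -240.  148.] tool x,y 12.2 0.3
256 [15 16 14] [ 506. -240.  152.] tool x,y 12.4 0.3
260 [14 10 15] [ 505. -240.  155.] tool x,y 11.8 0.3
264 [14 12  9] [ 505. -240.  160.] tool x,y 12.3 0.3
268 [17 16 16] [ 506. -240.  164.] tool x,y 12.4 0.3
272 [14 12 15] [ 505. -240.  166.] tool x,y 12.0 0.3
276 [17 14 16] [ 505. -240.  170.] tool x,y 12.3 0.3
280 [15 15 16] [ 504. -241.  170.] tool x,y 10.3 0.3
284 [16 14 16] [ 503. -242.  171.] tool x,y 9.1 0.3
288 [19 19 19] [ 501. -242.  170.] tool x,y 6.8 0.3
292 [27 25 24] [ 499. -243.  171.] tool x,y 5.0 0.2
296 [19 19 18] [ 498. -244.  171.] tool x,y 3.6 0.2
300 [22 23 21] [ 495. -245.  171.] tool x,y 1.1 0.2
304 [25 23 23] [ 494. -246.  171.] tool x,y -0.6 0.2
308 [24 21 25] [ 492. -247.  170.] tool x,y -3.0 0.2
312 [28 25 26] [ 491. -247.  172.] tool x,y -4.1 0.2
316 [27 26 25] [ 489. -248.  172.] tool x,y -6.1 0.2
320 [29 29 28] [ 486. -249.  171.] tool x,y -9.1 0.2
324 [213 196 172] [ 356. -311.   -0.] tool x,y -153.2 -0.2
328 [213 196 170] [ 350. -314.   -1.] tool x,y -159.3 -0.3
```

```bash
python3 - <<'E'
from h import *
a,d,p=load('wrist'); C=cloud(p,d); T=np.array([.4943,-.2452,.0955]); c,s=np.cos(np.radians(25.5)),np.sin(np.radians(25.5))
for v in range(222,290,6):
  print(v,[(u,int(a[v,u].mean()))+tuple(int(t) for t in (1000*np.array([q[0]*c+q[1]*s,q[0]*s-q[1]*c,q[2]+T[2]])).round(0)) for u in range(287,350,5) for q in [np.nan_to_num(C[v,u]-T,nan=9.)]])
print(manip.observe()['opening'])
E
```

```text
222 [(287, 190, -28, -30, 0), (292, 192, -28, -25, -1), (297, 189, -28, -20, 0), (302, 134, 4, -10, 84), (307, 171, 6, -7, 89), (312, 37, 7, -3, 92), (317, 9, 7, 0, 94), (322, 36, 7, 4, 92), (327, 165, 5, 7, 88), (332, 103, 4, 11, 85), (337, 176, -28, 21, 0), (342, 179, -29, 26, -1), (347, 182, -28, 31, 0)]
228 [(287, 189, -35, -31, -1), (292, 188, -35, -25, 0), (297, 184, -35, -20, 0), (302, 189, 1, -10, 89), (307, 9, 5, -6, 98), (312, 11, 7, -3, 103), (317, 7, 8, 0, 106), (322, 7, 6, 3, 102), (327, 10, 3, 7, 95), (332, 115, 1, 11, 88), (337, 177, -35, 21, 0), (342, 179, -35, 26, 1), (347, 179, -35, 31, 0)]
234 [(287, 183, -41, -31, 0), (292, 189, -42, -26, -1), (297, 184, -41, -21, 0), (302, 184, -4, -10, 88), (307, 14, 5, -6, 108), (312, 9, 7, -3, 113), (317, 8, 8, 0, 115), (322, 10, 7, 3, 113), (327, 9, 5, 7, 108), (332, 115, -4, 11, 89), (337, 181, -41, 21, 0), (342, 180, -42, 26, -1), (347, 181, -42, 31, 0)]
240 [(287, 180, -48, -31, 0), (292, 182, -48, -26, 0), (297, 180, -48, -21, 0), (302, 161, -48, -15, 0), (307, 12, 5, -6, 117), (312, 12, 7, -3, 122), (317, 8, 7, 0, 123), 
[... 1977 characters left out ...]
(342, 14, 9, 11, 164), (347, 49, 8, 14, 163)]
282 [(287, 15, 12, -12, 174), (292, 16, 15, -9, 179), (297, 17, 14, -8, 177), (302, 16, 11998, -4249, 9096), (307, 20, 14, -4, 176), (312, 92, 10, -2, 170), (317, 19, 10, 0, 171), (322, 110, 10, 2, 171), (327, 15, 13, 4, 176), (332, 21, 15, 6, 178), (337, 18, 15, 8, 178), (342, 18, 14, 10, 178), (347, 17, 13, 12, 176)]
288 [(287, 16, 13, -11, 180), (292, 21, 13, -9, 179), (297, 32, 14, -7, 181), (302, 15, 13, -5, 179), (307, 18, 13, -4, 180), (312, 20, 12, -2, 178), (317, 19, 7, 0, 170), (322, 18, 8, 2, 172), (327, 17, 14, 4, 181), (332, 17, 14, 6, 180), (337, 28, 13, 8, 180), (342, 20, 13, 10, 180), (347, 15, 13, 12, 180)]
-0.0002406238998146029
```

The pads are shut just above the knob. In wrist depth the tips stand at z of about 0.138, while the reported TCP z is 0.0955. So the reported z reads about 42 mm lower than the tips. Laterally the alignment is right. I reopen, go down 4.2 cm and close.

Request:
play_rows([
  {"claw": 1,"x": 0,"y": 0,"z": 0,"ax": 0,"ay": 0,"az": 0},
  {"claw": 1,"x": 0,"y": 0,"z": 0,"ax": 0,"ay": 0,"az": 0},
  {"claw": 1,"x": 0,"y": 0,"z": 0,"ax": 0,"ay": 0,"az": 0},
  {"claw": 1,"x": 0,"y": 0,"z": 0,"ax": 0,"ay": 0,"az": 0},
  {"claw": 1,"x": 0,"y": 0,"z": 0,"ax": 0,"ay": 0,"az": 0},
  {"claw": 1,"x": 0,"y": 0,"z": 1.4,"ax": 0,"ay": 0,"az": 0},
  {"claw": 1,"x": 0,"y": 0,"z": 1.4,"ax": 0,"ay": 0,"az": 0},
  {"claw": 1,"x": 0,"y": 0,"z": 1.4,"ax": 0,"ay": 0,"az": 0},
  {"claw": 1,"x": 0,"y": 0,"z": 0,"ax": 0,"ay": 0,"az": 0},
  {"claw": 1,"x": 0,"y": 0,"z": 0,"ax": 0,"ay": 0,"az": 0},
])

```text
time_s: 3.75
tool_pos: [0.4943, -0.2452, 0.0538]
tcp_rot: [-0.0, 0.976, 0.219, -0.0]
contact_force: [0.2, 0.3, 0.3]
opening: 0.0852
gripper_force: 0.0
```

Request:
play_rows([
  {"claw": -1,"x": 0,"y": 0,"z": 0,"ax": 0,"ay": 0,"az": 0},
  {"claw": -1,"x": 0,"y": 0,"z": 0,"ax": 0,"ay": 0,"az": 0},
  {"claw": -1,"x": 0,"y": 0,"z": 0,"ax": 0,"ay": 0,"az": 0},
  {"claw": -1,"x": 0,"y": 0,"z": 0,"ax": 0,"ay": 0,"az": 0},
  {"claw": -1,"x": 0,"y": 0,"z": 0,"ax": 0,"ay": 0,"az": 0},
  {"claw": -1,"x": 0,"y": 0,"z": 0,"ax": 0,"ay": 0,"az": 0},
  {"claw": -1,"x": 0,"y": 0,"z": 0,"ax": 0,"ay": 0,"az": 0},
])

```text
time_s: 4.45
tool_pos: [0.4944, -0.2453, 0.0539]
tcp_rot: [0.0, 0.976, 0.219, 0.0]
contact_force: [-0.5, -0.1, 4.8]
opening: 0.0168
gripper_force: 58.4
```

The knob is held (opening 17 mm, 58 N). I swing it about the hinge along the arc, turning the tool with the lever.

Request:
play_rows([
  {"claw": -1,"x": 0.03,"y": 0.87,"z": 0,"ax": 0,"ay": 0,"az": -4},
  {"claw": -1,"x": 0.03,"y": 0.87,"z": 0,"ax": 0,"ay": 0,"az": -4},
  {"claw": -1,"x": 0.03,"y": 0.87,"z": 0,"ax": 0,"ay": 0,"az": -4},
  {"claw": -1,"x": 0.03,"y": 0.87,"z": 0,"ax": 0,"ay": 0,"az": -4},
  {"claw": -1,"x": 0.03,"y": 0.87,"z": 0,"ax": 0,"ay": 0,"az": -4},
  {"claw": -1,"x": 0.03,"y": 0.87,"z": 0,"ax": 0,"ay": 0,"az": -4},
  {"claw": -1,"x": 0.03,"y": 0.87,"z": 0,"ax": 0,"ay": 0,"az": -4},
  {"claw": -1,"x": 0.03,"y": 0.87,"z": 0,"ax": 0,"ay": 0,"az": -4},
  {"claw": -1,"x": 0.03,"y": 0.87,"z": 0,"ax": 0,"ay": 0,"az": -4},
])

```text
time_s: 5.35
tool_pos: [0.5472, -0.3013, 0.0539]
tcp_rot: [-0.0, 0.859, 0.511, 0.0]
contact_force: [-1.7, 2.8, 5.9]
opening: 0.0163
gripper_force: 58.7
```

Request:
play_rows([
  {"claw": -1,"x": 0.03,"y": 0.87,"z": 0,"ax": 0,"ay": 0,"az": -4},
  {"claw": -1,"x": 0.03,"y": 0.87,"z": 0,"ax": 0,"ay": 0,"az": -4},
  {"claw": -1,"x": 0.03,"y": 0.87,"z": 0,"ax": 0,"ay": 0,"az": -4},
  {"claw": -1,"x": 0.03,"y": 0.87,"z": 0,"ax": 0,"ay": 0,"az": -4},
  {"claw": -1,"x": 0.03,"y": 0.87,"z": 0,"ax": 0,"ay": 0,"az": -4},
  {"claw": -1,"x": 0.03,"y": 0.87,"z": 0,"ax": 0,"ay": 0,"az": -4},
  {"claw": -1,"x": 0.03,"y": 0.87,"z": 0,"ax": 0,"ay": 0,"az": -4},
  {"claw": -1,"x": 0.03,"y": 0.87,"z": 0,"ax": 0,"ay": 0,"az": -4},
  {"claw": -1,"x": 0.03,"y": 0.87,"z": 0,"ax": 0,"ay": 0,"az": -4},
  {"claw": -1,"x": 0,"y": 0,"z": 0,"ax": 0,"ay": 0,"az": 0},
])

```text
time_s: 6.35
tool_pos: [0.6234, -0.3145, 0.0539]
tcp_rot: [-0.0, 0.659, 0.752, 0.0]
contact_force: [-3.5, 3.9, 7.9]
opening: 0.017
gripper_force: 59.0
```

Request:
play_rows([
  {"claw": 1,"x": 0,"y": 0,"z": 0,"ax": 0,"ay": 0,"az": 0},
  {"claw": 1,"x": 0,"y": 0,"z": 0,"ax": 0,"ay": 0,"az": 0},
  {"claw": 1,"x": 0,"y": 0,"z": 0,"ax": 0,"ay": 0,"az": 0},
  {"claw": 1,"x": 0,"y": 0,"z": 0,"ax": 0,"ay": 0,"az": 0},
  {"claw": 1,"x": 0,"y": 0,"z": 0,"ax": 0,"ay": 0,"az": 0},
  {"claw": 1,"x": 0,"y": 0,"z": -2.2,"ax": 0,"ay": 0,"az": 0},
  {"claw": 1,"x": 0,"y": 0,"z": -2.2,"ax": 0,"ay": 0,"az": 0},
  {"claw": 1,"x": 0,"y": 0,"z": -2.2,"ax": 0,"ay": 0,"az": 0},
  {"claw": 1,"x": 0,"y": 0,"z": -2.2,"ax": 0,"ay": 0,"az": 0},
  {"claw": 1,"x": 0,"y": 0,"z": -2.2,"ax": 0,"ay": 0,"az": 0},
])

```text
time_s: 7.35
tool_pos: [0.6228, -0.3157, 0.1645]
tcp_rot: [0.0, 0.661, 0.751, -0.0]
contact_force: [1.1, -0.8, 0.5]
opening: 0.0853
gripper_force: 0.0
```

```bash
python3 - <<'E'
from h import *
a,d,p=shot('top'); o=manip.observe(); print(o['time_s'],o['tool_pos'],o['tcp_rot'])
C=cloud(p,d); z=C[...,2]
m=(z>.108)&(z<.135)&(C[...,0]>.59)&(C[...,0]<.66)&(C[...,1]<-.29)&(C[...,1]>-.35); P=C[m]; print(P.mean(0) if len(P) else 0,len(P))
# motion in tool axes to die
yaw=2*np.arctan2(o['tcp_rot'][2],o['tcp_rot'][1]); D=np.array([.540,.1926])-o['tool_pos'][:2]
print(np.degrees(yaw),D@[np.cos(yaw),np.sin(yaw)],D@[np.sin(yaw),-np.cos(yaw)])
E
```

```text
7.4 [ 0.62373649 -0.31630289  0.16859778] [2.54054327e-03 6.60616711e-01 7.50718986e-01 3.32731281e-04]
0 0
97.30582166368231 0.5154197611827215 -0.018341839058701428
```

Request:
play_rows([
  {"claw": 1,"x": 4,"y": -0.15,"z": 0,"ax": 0,"ay": 0,"az": 0},
  {"claw": 1,"x": 4,"y": -0.15,"z": 0,"ax": 0,"ay": 0,"az": 0},
  {"claw": 1,"x": 4,"y": -0.15,"z": 0,"ax": 0,"ay": 0,"az": 0},
  {"claw": 1,"x": 4,"y": -0.15,"z": 0,"ax": 0,"ay": 0,"az": 0},
  {"claw": 1,"x": 4,"y": -0.15,"z": 0,"ax": 0,"ay": 0,"az": 0},
  {"claw": 1,"x": 4,"y": -0.15,"z": 0,"ax": 0,"ay": 0,"az": 0},
  {"claw": 1,"x": 4,"y": -0.15,"z": 0,"ax": 0,"ay": 0,"az": 0},
  {"claw": 1,"x": 4,"y": -0.15,"z": 0,"ax": 0,"ay": 0,"az": 0},
  {"claw": 1,"x": 4,"y": -0.15,"z": 0,"ax": 0,"ay": 0,"az": 0},
  {"claw": 1,"x": 4,"y": -0.15,"z": 0,"ax": 0,"ay": 0,"az": 0},
])

```text
time_s: 8.4
tool_pos: [0.5566, 0.0807, 0.1636]
tcp_rot: [0.0, 0.661, 0.751, 0.0]
contact_force: [0.3, 0.4, -1.1]
opening: 0.0856
gripper_force: 0.0
```

Request:
play_rows([
  {"claw": 1,"x": 3.85,"y": -0.1,"z": 0,"ax": 0,"ay": 0,"az": 0},
  {"claw": 1,"x": 3.85,"y": -0.1,"z": 0,"ax": 0,"ay": 0,"az": 0},
  {"claw": 1,"x": 3.85,"y": -0.1,"z": 0,"ax": 0,"ay": 0,"az": 0},
  {"claw": 1,"x": 0,"y": 0,"z": 0,"ax": 0,"ay": 0,"az": 7},
  {"claw": 1,"x": 0,"y": 0,"z": 0,"ax": 0,"ay": 0,"az": 7},
  {"claw": 1,"x": 0,"y": 0,"z": 0,"ax": 0,"ay": 0,"az": 7},
  {"claw": 1,"x": 0,"y": 0,"z": 0,"ax": 0,"ay": 0,"az": 7},
  {"claw": 1,"x": 0,"y": 0,"z": 0,"ax": 0,"ay": 0,"az": 7},
  {"claw": 1,"x": 0,"y": 0,"z": 0,"ax": 0,"ay": 0,"az": 0},
  {"claw": 1,"x": 0,"y": 0,"z": 0,"ax": 0,"ay": 0,"az": 0},
])

```text
time_s: 9.4
tool_pos: [0.5394, 0.1933, 0.1635]
tcp_rot: [-0.0, 0.855, 0.519, 0.0]
contact_force: [0.8, -0.1, -0.7]
opening: 0.0854
gripper_force: 0.0
```

```bash
python3 - <<'E'
from h import *
o=manip.observe(); print(o['time_s'],o['tool_pos'],o['tcp_rot'])
a,d,p=shot('wrist'); C=cloud(p,d); z=C[...,2]; near=(np.hypot(C[...,0]-.54,C[...,1]-.1926)<.075)
P=C[near&(z>.017)&(z<.027)]; print('plate',cv2.minAreaRect(P[:,:2].astype(np.float32)*1000))
P=C[near&(z>.066)&(z<.08)]; print('bar',cv2.minAreaRect(P[:,:2].astype(np.float32)*1000),len(P),np.median(P[:,2]))
a,d,p=shot('top'); C=cloud(p,d); z=C[...,2]
m=(z>.108)&(z<.135)&(C[...,0]>.45)&(C[...,0]<.7)&(C[...,1]<-.2)&(C[...,1]>-.38); P=C[m]; print('knob',P.mean(0) if len(P) else 0,len(P))
E
```

```text
9.4 [0.53937341 0.1933389  0.16350753] [-2.62260111e-06  8.54860742e-01  5.18857507e-01  2.46544471e-07]
plate ((539.9036254882812, 193.10247802734375), (119.77428436279297, 64.06651306152344), 62.612953186035156)
bar ((540.0059204101562, 193.8019561767578), (50.55051803588867, 19.137956619262695), 63.001617431640625) 1008 0.07165078563066604
knob [ 0.62354116 -0.3154579   0.12433631] 43
```

The lever stays open (knob angle gives about 1.43 rad). The die is at (0.540, 0.193), yaw 62.6 deg, and the tool is at yaw 62.5 deg. I descend and grip.

Request:
play_rows([
  {"claw": 1,"x": 0,"y": 0,"z": 2.5,"ax": 0,"ay": 0,"az": 0},
  {"claw": 1,"x": 0,"y": 0,"z": 2.5,"ax": 0,"ay": 0,"az": 0},
  {"claw": 1,"x": 0,"y": 0,"z": 2.5,"ax": 0,"ay": 0,"az": 0},
  {"claw": 1,"x": 0,"y": 0,"z": 2.5,"ax": 0,"ay": 0,"az": 0},
  {"claw": 1,"x": 0,"y": 0,"z": 2.5,"ax": 0,"ay": 0,"az": 0},
  {"claw": 1,"x": 0,"y": 0,"z": 2,"ax": 0,"ay": 0,"az": 0},
  {"claw": 1,"x": 0,"y": 0,"z": 1.1,"ax": 0,"ay": 0,"az": 0},
  {"claw": 1,"x": 0,"y": 0,"z": 1,"ax": 0,"ay": 0,"az": 0},
  {"claw": 1,"x": 0,"y": 0,"z": 0,"ax": 0,"ay": 0,"az": 0},
  {"claw": 1,"x": 0,"y": 0,"z": 0,"ax": 0,"ay": 0,"az": 0},
])

```text
time_s: 10.5
tool_pos: [0.5398, 0.1935, -0.0019]
tcp_rot: [0.0, 0.856, 0.518, 0.0]
contact_force: [-0.3, 0.2, 0.3]
opening: 0.0856
gripper_force: 0.0
```

Request:
play_rows([
  {"claw": -1,"x": 0,"y": 0,"z": 0,"ax": 0,"ay": 0,"az": 0},
  {"claw": -1,"x": 0,"y": 0,"z": 0,"ax": 0,"ay": 0,"az": 0},
  {"claw": -1,"x": 0,"y": 0,"z": 0,"ax": 0,"ay": 0,"az": 0},
  {"claw": -1,"x": 0,"y": 0,"z": 0,"ax": 0,"ay": 0,"az": 0},
  {"claw": -1,"x": 0,"y": 0,"z": 0,"ax": 0,"ay": 0,"az": 0},
  {"claw": -1,"x": 0,"y": 0,"z": 0,"ax": 0,"ay": 0,"az": 0},
  {"claw": -1,"x": 0,"y": 0,"z": 0,"ax": 0,"ay": 0,"az": 0},
])

```text
time_s: 11.2
tool_pos: [0.5393, 0.1935, -0.0022]
tcp_rot: [-0.0, 0.856, 0.517, 0.0]
contact_force: [-2.6, 0.8, 3.5]
opening: 0.0194
gripper_force: 62.3
```

Request:
play_rows([
  {"claw": -1,"x": 0,"y": 0,"z": -1,"ax": 0,"ay": 0,"az": 0},
  {"claw": -1,"x": 0,"y": 0,"z": -2,"ax": 0,"ay": 0,"az": 0},
  {"claw": -1,"x": 0,"y": 0,"z": -2,"ax": 0,"ay": 0,"az": 0},
  {"claw": -1,"x": 0,"y": 0,"z": -2,"ax": 0,"ay": 0,"az": 0},
  {"claw": -1,"x": 0,"y": 0,"z": -2,"ax": 0,"ay": 0,"az": 0},
  {"claw": -1,"x": 0,"y": 0,"z": -2,"ax": 0,"ay": 0,"az": 0},
  {"claw": -1,"x": 0,"y": 0,"z": -2,"ax": 0,"ay": 0,"az": 0},
  {"claw": -1,"x": 0,"y": 0,"z": -1,"ax": 0,"ay": 0,"az": 0},
  {"claw": -1,"x": 0,"y": 0,"z": 0,"ax": 0,"ay": 0,"az": 0},
  {"claw": -1,"x": 0,"y": 0,"z": 0,"ax": 0,"ay": 0,"az": 0},
])

```text
time_s: 12.2
tool_pos: [0.5391, 0.1932, 0.1368]
tcp_rot: [-0.0, 0.856, 0.517, -0.001]
contact_force: [-0.4, -0.4, -5.2]
opening: 0.0193
gripper_force: 61.4
```

Request:
play_rows([
  {"claw": -1,"x": -3,"y": 1.5,"z": 0,"ax": 0,"ay": 0,"az": 0},
  {"claw": -1,"x": -3,"y": 1.5,"z": 0,"ax": 0,"ay": 0,"az": 0},
  {"claw": -1,"x": -3,"y": 1.5,"z": 0,"ax": 0,"ay": 0,"az": 0},
  {"claw": -1,"x": -3,"y": 1.5,"z": 0,"ax": 0,"ay": 0,"az": 0},
  {"claw": -1,"x": -3,"y": 1.5,"z": 0,"ax": 0,"ay": 0,"az": 0},
  {"claw": -1,"x": -3,"y": 1.5,"z": 0,"ax": 0,"ay": 0,"az": 0},
  {"claw": -1,"x": -3,"y": 1.5,"z": 0,"ax": 0,"ay": 0,"az": 0},
  {"claw": -1,"x": -3,"y": 1.5,"z": 0,"ax": 0,"ay": 0,"az": 0},
  {"claw": -1,"x": -3,"y": 1.5,"z": 0,"ax": 0,"ay": 0,"az": 0},
  {"claw": -1,"x": -3,"y": 1.5,"z": 0,"ax": 0,"ay": 0,"az": 0},
])

```text
time_s: 13.2
tool_pos: [0.532, -0.1431, 0.1362]
tcp_rot: [-0.001, 0.856, 0.517, -0.001]
contact_force: [1.0, -1.2, -5.3]
opening: 0.0194
gripper_force: 61.3
```

Request:
play_rows([
  {"claw": -1,"x": -3,"y": 1.7,"z": 0,"ax": 0,"ay": 0,"az": 0},
  {"claw": -1,"x": -3,"y": 1.7,"z": 0,"ax": 0,"ay": 0,"az": 0},
  {"claw": -1,"x": 0,"y": 0,"z": 0,"ax": 0,"ay": 0,"az": -7.2},
  {"claw": -1,"x": 0,"y": 0,"z": 0,"ax": 0,"ay": 0,"az": -7.2},
  {"claw": -1,"x": 0,"y": 0,"z": 0,"ax": 0,"ay": 0,"az": -7.2},
  {"claw": -1,"x": 0,"y": 0,"z": 0,"ax": 0,"ay": 0,"az": -7.2},
  {"claw": -1,"x": 0,"y": 0,"z": 0,"ax": 0,"ay": 0,"az": -7.2},
  {"claw": -1,"x": 0,"y": 0,"z": 0,"ax": 0,"ay": 0,"az": -7.5},
  {"claw": -1,"x": 0,"y": 0,"z": 0,"ax": 0,"ay": 0,"az": 0},
  {"claw": -1,"x": 0,"y": 0,"z": 0,"ax": 0,"ay": 0,"az": 0},
])

```text
time_s: 14.2
tool_pos: [0.5347, -0.2107, 0.1366]
tcp_rot: [-0.001, 0.605, 0.797, -0.0]
contact_force: [-0.3, 0.0, -5.2]
opening: 0.0194
gripper_force: 61.4
```

```bash
python3 - <<'E'
from h import *
o=manip.observe(); print(o['time_s'],o['tool_pos'],o['tcp_rot'],o['contact_force'],o['opening'])
a,d,p=shot('wrist'); save('g.png',a); C=cloud(p,d); z=C[...,2]; near=(np.hypot(C[...,0]-.534,C[...,1]+.214)<.08)
P=C[near&(z>.155)&(z<.2)]; 
for l in (.15,.155,.16,.165,.17,.175): print(l,(near&(z>l)&(z<l+.005)).sum())
for k in [(0.5345,-.2143,.167),(.5345,-.2143,.045)]: print(proj(p,k))
E
```

```text
14.2 [ 0.53469464 -0.21069782  0.1366327 ] [-8.11539513e-04  6.04634225e-01  7.96502845e-01 -1.11359853e-04] [-0.29658838  0.04800677 -5.19844477] 0.019425058213831742
0.15 164
0.155 1041
0.16 9031
0.165 101
0.17 109
0.175 147
[312.80940765416, 257.115765431096]
[314.59025950549915, 198.38601936740196]
```

View pics/g.png

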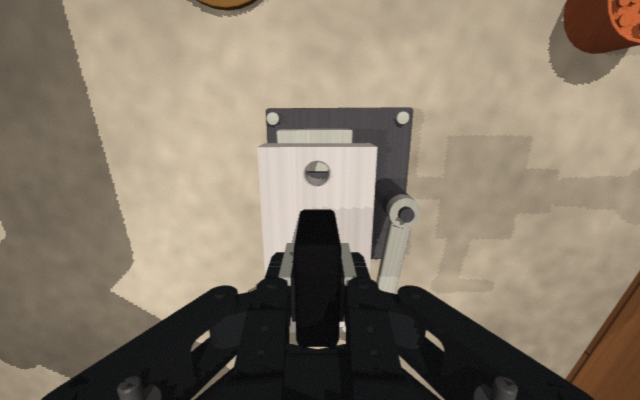

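The view shows the die held over the jig: plate edge along row 145, hole at (317,173). The hinge nut is at (404,212) with the lever clear, and the block's far edge is at row 130. Next I compare the die pose and the jig pose in this one view.

```bash
cat > m.py <<'E'
from h import *
def run(zlo,zhi):
  o=manip.observe(); a,d,p=shot('wrist'); C=cloud(p,d); z=C[...,2]; 
  J=np.array([.5345,-.2143]); th=np.radians(15.9); R=np.array([[np.cos(th),np.sin(th)],[-np.sin(th),np.cos(th)]])
  L=(C[...,:2]-J)@R.T*1000  # jig-frame mm
  near=(np.abs(L[...,0])<60)&(np.abs(L[...,1])<90)
  m=near&(z>zlo)&(z<zhi); m=cv2.morphologyEx(m.astype(np.uint8),cv2.MORPH_OPEN,np.ones((3,3)))>0
  zz=np.median(z[m]); P=L[m]
  # plane fit for tilt
  A=np.c_[P,np.ones(len(P))]; k=np.linalg.lstsq(A,z[m]*1000,rcond=None)[0]
  # edges per jig-y slices (only where both sides visible)
  ys=np.arange(10,56,2); e=[]
  for y in ys:
    s=P[np.abs(P[:,1]-y)<1.2]
    if len(s)>10: e.append([y,s[:,0].min(),s[:,0].max()])
  e=np.array(e); 
  lo=np.polyfit(e[:,0],e[:,1],1); hi=np.polyfit(e[:,0],e[:,2],1)
  top=[P[np.abs(P[:,0]-x)<1.2][:,1].max() for x in range(-26,27,4)]
  tp=np.polyfit(range(-26,27,4),top,1)
  print('plate z',zz.round(4),'tilt',k[:2].round(4),'left edge',lo.round(3),'right',hi.round(3),'end edge',tp.round(3))
  print('die centre in jig frame x(at y=0) ~',((lo[1]+hi[1])/2).round(2),'y',(tp[1]-60).round(2),'yaw slope',-(lo[0]+hi[0])/2,tp[0])
  f=(z>.094)&(z<.100)&(np.hypot(L[...,0]-75,L[...,1])<12); print('hinge nut jig frame',L[f].mean(0).round(2),f.sum())
  b=(z>.042)&(z<.0485)&near; Q=L[b]; print('block: y max',np.percentile(Q[:,1],99).round(1),'x min/max',np.percentile(Q[:,0],[1,99]).round(1),len(Q))
  f=(z>.008)&(z<.0165)&(np.abs(L[...,0])<100)&(np.abs(L[...,1])<100); Q=L[f]; print('foot',np.percentile(Q,[.3,99.7],axis=0).round(1).tolist())
  q=o['tcp_rot']; yaw=2*np.arctan2(q[2],q[1]); print('t',o['time_s'],'tool jig',(R@(o['tool_pos'][:2]-J)*1000).round(2),o['tool_pos'][2].round(4),'yaw',np.degrees(yaw).round(2),o['contact_force'].round(1))
E
python3 -c "
from m import *
run(.158,.167)"
```

```text
plate z 0.161 tilt [-0.0019  0.0006] left edge [ 3.0000e-03 -2.9161e+01] right [8.0000e-03 3.4467e+01] end edge [-3.000e-03  6.211e+01]
die centre in jig frame x(at y=0) ~ 2.65 y 2.11 yaw slope -0.005339634769497528 -0.0032501094728672143
hinge nut jig frame [74.96  0.88] 187
block: y max 65.0 x min/max [-33.9  34.9] 1152
foot [[-48.7, -81.3], [99.5, 85.3]]
t 14.25 tool jig [1.25 3.34] 0.1368 yaw 105.61 [-0.1  0.1 -4.9]
```

Request:
play_rows([
  {"claw": -1,"x": -0.23,"y": -0.25,"z": 1,"ax": 0,"ay": 0,"az": -0.3},
  {"claw": -1,"x": 0,"y": 0,"z": 1.5,"ax": 0,"ay": 0,"az": 0},
  {"claw": -1,"x": 0,"y": 0,"z": 1.5,"ax": 0,"ay": 0,"az": 0},
  {"claw": -1,"x": 0,"y": 0,"z": 1,"ax": 0,"ay": 0,"az": 0},
  {"claw": -1,"x": 0,"y": 0,"z": 0.5,"ax": 0,"ay": 0,"az": 0},
  {"claw": -1,"x": 0,"y": 0,"z": 0,"ax": 0,"ay": 0,"az": 0},
  {"claw": -1,"x": 0,"y": 0,"z": 0,"ax": 0,"ay": 0,"az": 0},
  {"claw": -1,"x": 0,"y": 0,"z": 0,"ax": 0,"ay": 0,"az": 0},
  {"claw": -1,"x": 0,"y": 0,"z": 0,"ax": 0,"ay": 0,"az": 0},
])

```text
time_s: 15.2
tool_pos: [0.5336, -0.2139, 0.0832]
tcp_rot: [0.001, 0.601, 0.799, 0.0]
contact_force: [0.3, -0.5, -5.2]
opening: 0.0191
gripper_force: 61.3
```

```bash
python3 - <<'E'
from m import *
run(.100,.112)
im,d,p=load('wrist'); u,v=proj(p,[.5345-.045*np.sin(np.radians(15.9)),-.2143+.045*np.cos(np.radians(15.9)),.106]); print(u,v)
print(proj(p,[.5345-.045*np.sin(np.radians(15.9)),-.2143+.045*np.cos(np.radians(15.9)),.075]))
u0,v0=int(u)-40,max(int(v)-40,0); print(u0,v0)
a=cv2.resize(im[v0:v0+75,u0:u0+80],None,fx=7,fy=7,interpolation=cv2.INTER_CUBIC); save('i.png',a)
E
```

```text
plate z 0.1073 tilt [-0.0004 -0.0035] left edge [-5.0000e-03 -3.1256e+01] right [-5.000e-03  3.254e+01] end edge [5.0000e-03 5.9496e+01]
die centre in jig frame x(at y=0) ~ 0.64 y -0.5 yaw slope 0.004991933497684095 0.004895222206455208
hinge nut jig frame [74.64  1.15] 313
block: y max 65.4 x min/max [-33.8  34.3] 1449
foot [[-48.5, -81.5], [99.3, 85.0]]
t 15.2 tool jig [-0.79  0.6 ] 0.0832 yaw 106.11 [ 0.3 -0.5 -5.2]
316.4896870048467 172.79067876190643
[316.502733965019, 163.5793191793908]
276 132
```

View pics/i.png

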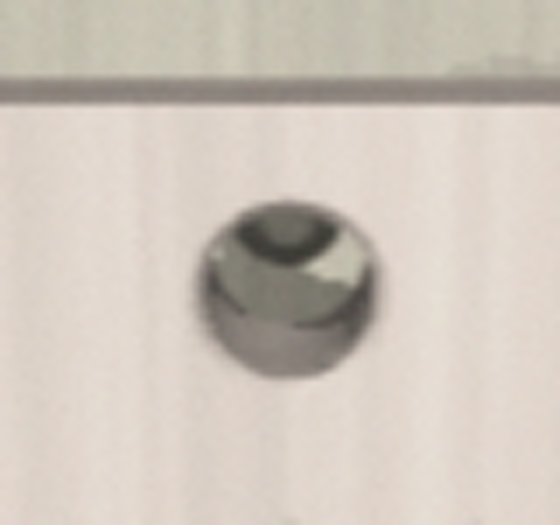

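In the crop, the hole rim is centred at (288,290) and the dowel's tip at (288,226), which is where the projection of an aligned dowel falls. They agree within about 0.5 mm. I lower it onto the dowels gently.

Request:
play_rows([
  {"claw": -1,"x": 0,"y": 0,"z": 0.5,"ax": 0,"ay": 0,"az": 0.1},
  {"claw": -1,"x": 0,"y": 0,"z": 0.5,"ax": 0,"ay": 0,"az": 0},
  {"claw": -1,"x": 0,"y": 0,"z": 0.3,"ax": 0,"ay": 0,"az": 0},
  {"claw": -1,"x": 0,"y": 0,"z": 0.3,"ax": 0,"ay": 0,"az": 0},
  {"claw": -1,"x": 0,"y": 0,"z": 0.2,"ax": 0,"ay": 0,"az": 0},
  {"claw": -1,"x": 0,"y": 0,"z": 0,"ax": 0,"ay": 0,"az": 0},
  {"claw": -1,"x": 0,"y": 0,"z": 0,"ax": 0,"ay": 0,"az": 0},
])

```text
time_s: 15.95
tool_pos: [0.5333, -0.2138, 0.0646]
tcp_rot: [0.0, 0.602, 0.799, 0.0]
contact_force: [-0.1, -0.5, -5.3]
opening: 0.0191
gripper_force: 61.4
```

Underside is about 67 mm, past the tapers, with no contact force. Continuing down.

Request:
play_rows([
  {"claw": -1,"x": 0,"y": 0,"z": 0.3,"ax": 0,"ay": 0,"az": 0},
  {"claw": -1,"x": 0,"y": 0,"z": 0.3,"ax": 0,"ay": 0,"az": 0},
  {"claw": -1,"x": 0,"y": 0,"z": 0.2,"ax": 0,"ay": 0,"az": 0},
  {"claw": -1,"x": 0,"y": 0,"z": 0.2,"ax": 0,"ay": 0,"az": 0},
  {"claw": -1,"x": 0,"y": 0,"z": 0.1,"ax": 0,"ay": 0,"az": 0},
  {"claw": -1,"x": 0,"y": 0,"z": 0.1,"ax": 0,"ay": 0,"az": 0},
  {"claw": -1,"x": 0,"y": 0,"z": 0,"ax": 0,"ay": 0,"az": 0},
  {"claw": -1,"x": 0,"y": 0,"z": 0,"ax": 0,"ay": 0,"az": 0},
])

```text
time_s: 16.75
tool_pos: [0.5333, -0.2138, 0.0526]
tcp_rot: [-0.0, 0.602, 0.799, 0.0]
contact_force: [0.3, 0.1, -5.4]
opening: 0.0196
gripper_force: 61.5
```

Request:
play_rows([
  {"claw": -1,"x": 0,"y": 0,"z": 0.2,"ax": 0,"ay": 0,"az": 0},
  {"claw": -1,"x": 0,"y": 0,"z": 0.2,"ax": 0,"ay": 0,"az": 0},
  {"claw": -1,"x": 0,"y": 0,"z": 0.15,"ax": 0,"ay": 0,"az": 0},
  {"claw": -1,"x": 0,"y": 0,"z": 0.15,"ax": 0,"ay": 0,"az": 0},
  {"claw": -1,"x": 0,"y": 0,"z": 0.1,"ax": 0,"ay": 0,"az": 0},
  {"claw": -1,"x": 0,"y": 0,"z": 0,"ax": 0,"ay": 0,"az": 0},
  {"claw": -1,"x": 0,"y": 0,"z": 0,"ax": 0,"ay": 0,"az": 0},
])

```text
time_s: 17.45
tool_pos: [0.5333, -0.2138, 0.0447]
tcp_rot: [0.0, 0.602, 0.799, 0.0]
contact_force: [-3.0, 2.2, 4.6]
opening: 0.0194
gripper_force: 62.8
```

Request:
play_rows([
  {"claw": -1,"x": 0,"y": 0,"z": 0.1,"ax": 0,"ay": 0,"az": 0},
  {"claw": -1,"x": 0,"y": 0,"z": 0.05,"ax": 0,"ay": 0,"az": 0},
  {"claw": -1,"x": 0,"y": 0,"z": 0,"ax": 0,"ay": 0,"az": 0},
  {"claw": -1,"x": 0,"y": 0,"z": 0,"ax": 0,"ay": 0,"az": 0},
  {"claw": -1,"x": 0,"y": 0,"z": 0,"ax": 0,"ay": 0,"az": 0},
])

```text
time_s: 17.95
tool_pos: [0.5334, -0.2138, 0.0433]
tcp_rot: [0.0, 0.602, 0.799, 0.0]
contact_force: [-2.7, 2.5, 5.3]
opening: 0.0191
gripper_force: 62.9
```

Request:
play_rows([
  {"claw": -1,"x": 0,"y": 0,"z": 0.05,"ax": 0,"ay": 0,"az": 0},
  {"claw": -1,"x": 0,"y": 0,"z": 0,"ax": 0,"ay": 0,"az": 0},
  {"claw": -1,"x": 0,"y": 0,"z": 0,"ax": 0,"ay": 0,"az": 0},
  {"claw": -1,"x": 0,"y": 0,"z": 0,"ax": 0,"ay": 0,"az": 0},
])

```text
time_s: 18.35
tool_pos: [0.5334, -0.2138, 0.0428]
tcp_rot: [0.0, 0.602, 0.799, 0.0]
contact_force: [-2.9, 2.5, 5.6]
opening: 0.0195
gripper_force: 63.1
```

Request:
play_rows([
  {"claw": -1,"x": 0,"y": 0,"z": 0.05,"ax": 0,"ay": 0,"az": 0},
  {"claw": -1,"x": 0,"y": 0,"z": 0,"ax": 0,"ay": 0,"az": 0},
  {"claw": -1,"x": 0,"y": 0,"z": 0.05,"ax": 0,"ay": 0,"az": 0},
  {"claw": -1,"x": 0,"y": 0,"z": 0,"ax": 0,"ay": 0,"az": 0},
  {"claw": -1,"x": 0,"y": 0,"z": 0,"ax": 0,"ay": 0,"az": 0},
  {"claw": -1,"x": 0,"y": 0,"z": 0,"ax": 0,"ay": 0,"az": 0},
])

```text
time_s: 18.95
tool_pos: [0.5333, -0.2138, 0.0427]
tcp_rot: [0.001, 0.602, 0.799, 0.0]
contact_force: [-6.6, 4.4, 14.1]
opening: 0.0191
gripper_force: 64.2
```

The faces have met: z stopped at 0.0427 and the force changed by 19.4 N. I do a final check before handing in.

```bash
python3 - <<'E'
from m import *
run(.060,.073); o=manip.observe(); print(o['contact_force'],o['gripper_force'])
a,d,p=shot('scene'); C=cloud(p,d); z=C[...,2]
m=(z>.108)&(z<.135)&(np.hypot(C[...,0]-.6235,C[...,1]+.3155)<.03); print('knob',C[m].mean(0),m.sum()); print(manip.observe()['contact_force'])
E
```

```text
plate z 0.0669 tilt [-0.0002 -0.0011] left edge [-8.0000e-03 -3.1274e+01] right [-3.0000e-03  3.2359e+01] end edge [2.000e-03 5.975e+01]
die centre in jig frame x(at y=0) ~ 0.54 y -0.25 yaw slope 0.005696452368185442 0.0016102887825851292
hinge nut jig frame [74.46  1.17] 504
block: y max 65.3 x min/max [-33.9  34.1] 1256
foot [[-49.2, -64.8], [99.0, 85.0]]
t 18.95 tool jig [-0.97  0.81] 0.0427 yaw 106.02 [-6.6  4.4 14.1]
[-6.38980362  2.97295023 14.61795775] 64.21253442764282
knob [ 0.62880887 -0.31578516  0.1223246 ] 63
[-6.44454644  4.56777279 15.4750687 ]
```

```bash
python3 -c "
from bench import manip
print(manip.sign_off())"
```

```text
the job is handed in; nothing more can be done
None
```

The job is handed in, though the judge's verdict was not shown: the lever stands open at about 1.43 rad, and the upper half sits on both dowels face to face (plate top 66.9 mm against 67 nominal), still gripped and pressed at about 19–20 N change; nothing was gripped or touched besides the knob and the die, but I did not re-measure the boot, pliers, rivet tin or hoof pad at the end.

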